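Lock the parcel row with a wedge

TASK

The three taped parcels in the plywood packing tray are still loose. Take the large tapered wedge by its tab, set it upright, thin end down, into the gap between the sliding board and the tray's end wall, about the middle of the tray's width, and press it firmly straight down until it will go no further and the row is packed tight; then let go. Leave the straight block and the small wedge where they stand.

Things in the scene. Friction and masses are not known exactly. Their poses are not given: they have to be found in the camera images.
- wedge: Large pale wooden wedge, 96 mm tall, standing on its thin end. Origin: centre of its underside; x along its 60 mm width, y across its thickness, z up. Body 60 mm high, evenly tapered on both y faces from 50 mm thick down to 26 mm at the foot, same either way round. On it (z 60 to 96 mm) a parallel grip tab, 24 mm thick (y), 44 mm wide (x). About 0.12 kg.
- gap_floor (a point): Tray floor (8 mm above table) at mid-width, under the seated wedge's centre. x along the gap, y toward the parcels, z up. End wall (-y) and sliding board (+y), 55 mm high, slope like the wedge. Gap first 38 mm at the top, 16 at the floor, centred 4 mm toward -y. From foot height 25 mm, 5 to 20 N down pushes board and parcels to +y; tight: wedge x along this x, centre here, foot 6 mm up; it stays.
- straight_block: Bystander: straight pale wooden block, as tall as the large wedge and with the same tab, but 54 mm thick all the way down, too thick for the gap. Origin: centre of its underside, z up.
- small_wedge: Bystander: small slim pale wooden wedge, 66 mm tall, 44 mm wide, 18 mm thick at the foot and 28 mm at the top of its taper, too small to fill the gap. Origin: centre of its underside, z up.

How it is judged (in metres and radians):
At the end, for the whole second after the job is handed in: The large wedge stands let go and at rest in the gap, upright within 10 degrees, square within 11, within 40 mm of the middle of the tray's width and 8 mm of the gap's centre line, its foot less than 12 mm above the tray floor (about 6 mm when the row is tight) (z of wedge in the frame of gap_floor below 0.012 m and x of wedge in the frame of gap_floor between -0.04 and 0.04 m and y of wedge in the frame of gap_floor between -0.008 and 0.008 m and angle between the x axis of wedge and the x axis of gap_floor, either way round below 0.2 rad and angle between wedge's own z axis and vertical below 0.175 rad and linear speed of wedge below 0.02 m/s); the robot touches nothing.
It fails at once if the straight block was moved by more than 30 mm or tipped over (distance of straight_block from where it was at the start of the episode above 0.03 m or angle between straight_block's own z axis and vertical above 0.6 rad).
It fails at once if the small wedge was moved by more than 30 mm or tipped over (distance of small_wedge from where it was at the start of the episode above 0.03 m or angle between small_wedge's own z axis and vertical above 0.6 rad).
It also fails if it takes over 38 s, if anything falls off the work surface, if the arm or the gripper's body presses on something with over 40 N, if the wrist force passes 120 N, or if a joint passes its speed limit or range.

ROBOT

A 6-joint arm with a two-finger parallel gripper is mounted at the origin on a cart in front of the work surface, level with it; the furniture and walls round the work are solid. World frame = base frame: x ahead of the robot, y to its left, z up, the work surface at z = 0. Lengths are in mm, angles in degrees, forces in N, time in s.
With the tool pointing down it reaches from about 375 to 925 mm from the base axis. Payload 5.7 kg.
Tool frame: the origin (TCP) lies midway between the tips of the shut fingers; the grasp point (between the pads) lies 19 mm behind it; z points along the fingers, y is the line along which they close (so a half turn about z gives the same grasp; the last joint's range is limited). The gripper opens to 88 mm and grips with 3 to 60 N. Pads are 20 mm wide; open, the fingers measure 115 mm over their backs; the gripper's body (75 mm by 178 mm) begins 61 mm behind the grasp point.
Start: joints at [68.405, 20.558, 86.54, -0, 72.909, -6.595], TCP at [155.285, 579.524, 222.623] pointing down, gripper open.
Joint ranges: [-170.27, 170.27], [-57.76, 135], [12.27, 136.19], [-55.21, 235.2], [11.17, 155.16], [-170.74, 170.74]. Speed limits (degrees/s): [136.94, 136.94, 180, 180, 180, 180].

INTERFACE

Orientations are given as [roll, pitch, yaw] about the fixed x, y, z axes, in that order (R = Rz(yaw) Ry(pitch) Rx(roll)).
In Python, from rig import ctrl, vision gives the robot as it stands.
- The arm moves only by the tool drive_tool, never from a script. Its argument "deltas" is a list of rows, each a list of 3 entries, a list of its own where there are three numbers: the gripper command: -1 is fully open, 1 is shut, values between are in proportion, then the shift along the tool's x, y, z in cm, then the turn, a rotation vector about the tool's x, y, z in degrees. In form: [[jaw, [dx, dy, dz], [ax, ay, az]], ...]. A call has exactly 10 rows; each row shifts and turns the commanded pose from where the row before left it, along the tool's axes as they then stand; what a row does not reach is not made up. A row lasts 1/12 s, in which the tool goes at most 41.7 mm and 7.16 degrees, less where a joint would pass 70% of its speed; a pose out of reach is approached as far as the arm can. A call is refused whole if a number of a shift passes 4.17 or a number of a turn 7.16, either way. A call with a gripper value outside its range is refused whole. The fingers move at their own pace and stop on an object; "grip_force" is the grip in N (left out, the last holds). Time passes only in rows, so rows that do not move let the fingers close, or fill a call up. It gives the time, the measured TCP pose, the force, the opening and the grip force at its end, in the units of the state.
- ctrl.sense(): the state, without advancing time (a new reading comes with each control period).
- vision.snapshot(name): name is "scene" or "top"; returns a dict with "img" (480x640x3 uint8, blue, green, red), "vertical_fov" (degrees; the focal length in pixels is half the picture's height over the tangent of half this angle, whatever the lens; pixels are square), "cx", "cy" (the principal point, pixels), "dist_coeffs" ([k1, k2, p1, p2, k3] as OpenCV has them; the pictures are not rectified), "world_from_camera" (4x4, takes a point from camera to world coordinates). Camera axes: x right, y down, z forward; pixel columns grow to the right and rows downward; lengths in mm; the calibration is good to about 2 mm. A picture is of the moment at which its call begins. There is no depth.
- ctrl.close_job(): hands the job in; it is judged then, once.
The state is a dict: "time_s": time; "joint_pos": joint angles; "qvel": joint speeds; "effort": joint torques, N m; "tcp_pos": TCP position; "tool_rot": TCP orientation; "force": force on the tool from outside, world axes, zero at the start; "torque": the same for the moment, N m; "finger_gap": finger opening in mm; "finger_force": force on a finger pad.
Only numpy, scipy, OpenCV 4.12 (cv2) and the standard library are available. Lean on these libraries where they do the work, as an engineer would, in place of code of your own. Each camera call takes 0.05 s, during which the arm holds its last target. There are 200 camera calls.

## Working session

There is one attempt and no reset: what is moved stays moved. The work goes in short steps, Python scripts to look and compute and a tool call to move; the robot and the scene stay as the last step left them, time stands still between calls to the robot, and variables do not carry over. Pictures are saved under pics/ and viewed, at most 10 in all, crops included, and the job is handed in when it is done.

Besides the shell and the picture viewer there is one more tool, called after "Request:" by a JSON object that holds its "method" and its "body", one argument or row to a line. drive_tool: Moves the arm, as the interface text tells. Its arguments: {"type":"object","properties":{"deltas":{"type":"array","items":{"type":"array"}},"grip_force":{"type":"number"}},"required":["deltas"]}

```bash
mkdir -p pics
cat > h.py <<'E'
import numpy as np, cv2
from rig import ctrl, vision
def snap(n,f=None):
    s=vision.snapshot(n)
    if f: cv2.imwrite('pics/'+f,s['img'])
    return s
def ray(s,px):
    fl=240/np.tan(np.radians(s['vertical_fov'])/2)
    K=np.array([[fl,0,s['cx']],[0,fl,s['cy']],[0,0,1]])
    u=cv2.undistortPoints(np.array(px,float).reshape(-1,1,2),K,np.array(s['dist_coeffs'],float)).reshape(-1,2)
    T=np.array(s['world_from_camera']);d=np.c_[u,np.ones(len(u))]@T[:3,:3].T
    return T[:3,3],d
def onz(s,px,z):
    o,d=ray(s,px);return o+d*((z-o[2])/d[:,2])[:,None]
def proj(s,P):
    fl=240/np.tan(np.radians(s['vertical_fov'])/2)
    K=np.array([[fl,0,s['cx']],[0,fl,s['cy']],[0,0,1]])
    T=np.linalg.inv(np.array(s['world_from_camera']))
    return cv2.projectPoints(np.array(P,float).reshape(-1,3),cv2.Rodrigues(T[:3,:3])[0],T[:3,3],K,np.array(s['dist_coeffs'],float))[0].reshape(-1,2)
E
python3 - <<'E'
from h import *
for n in('scene','top'):
    s=snap(n,n+'0.png');print(n,s['vertical_fov'],np.round(s['world_from_camera'],2).tolist())
print(ctrl.sense())
E
```

```text
scene 49.216551994182254 [[0.81, -0.24, 0.53, 105.69], [-0.58, -0.37, 0.72, -680.27], [0.02, -0.9, -0.44, 432.68], [0.0, 0.0, 0.0, 1.0]]
top 42.71705576652408 [[0.01, -0.99, 0.11, 443.99], [-1.0, -0.01, -0.01, -72.91], [0.01, -0.11, -0.99, 881.07], [0.0, 0.0, 0.0, 1.0]]
{'time_s': 0.1, 'joint_pos': array([ 6.84064785e+01,  2.05935271e+01,  8.65921614e+01, -2.96241385e-04,
        7.29113146e+01, -6.59219675e+00]), 'qvel': array([ 0.00364582, -0.03189176, -0.20208396, -0.06950975,  0.07395631,
        0.03074823]), 'effort': array([ 5.69710428e-04, -5.16361785e+01, -2.71405345e+01,  6.79205032e-02,
        2.77325884e-02, -4.28303383e-05]), 'tcp_pos': array([155.0520817 , 578.95952405, 221.90075563]), 'tool_rot': array([-1.79903606e+02, -1.08549834e-02,  1.64998753e+02]), 'force': array([ 0.01550129,  0.96476844, -0.27063506]), 'torque': array([-0.0004993 ,  0.0012524 , -0.00529794]), 'finger_force': 0.0, 'finger_gap': 87.6747061396516}
```

View pics/scene0.png

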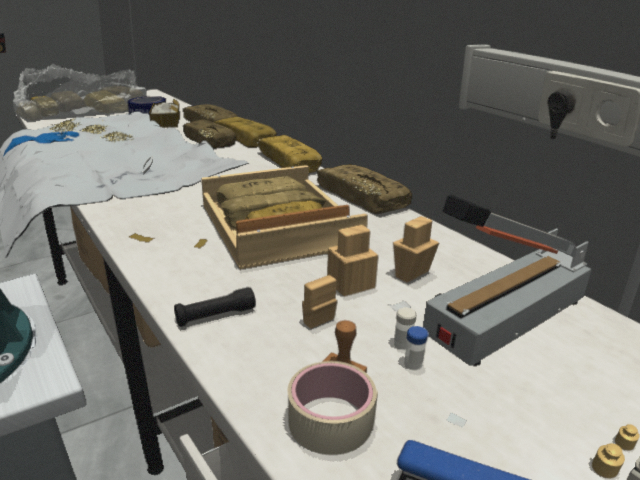

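View pics/top0.png

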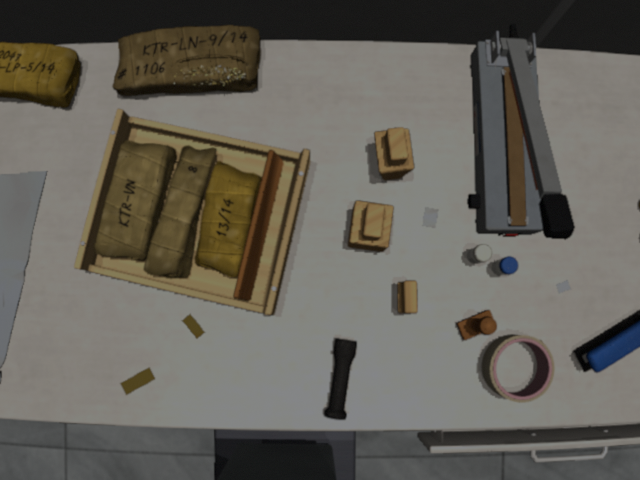

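The large wedge is the tapered one: scene (415,250), top (394,152). The straight block is at top (371,225) and the small wedge at (405,297). The gap lies between the brown board (258,225) and the end wall (288,230). Next I'll enlarge both areas.

Run:
```python
from h import *
i=cv2.imread('pics/top0.png')
a=cv2.resize(i[110:260,340:430],None,fx=4,fy=4,interpolation=cv2.INTER_CUBIC)
b=cv2.resize(i[135:325,225:325],None,fx=3.15,fy=3.15,interpolation=cv2.INTER_CUBIC)
c=np.zeros((600,700,3),np.uint8);c[:600,:360]=a;c[:b.shape[0],370:370+b.shape[1]]=b[:600]
cv2.imwrite('pics/crop.png',cv2.convertScaleAbs(c,alpha=1.5))
```

```text
(no output)
```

View pics/crop.png

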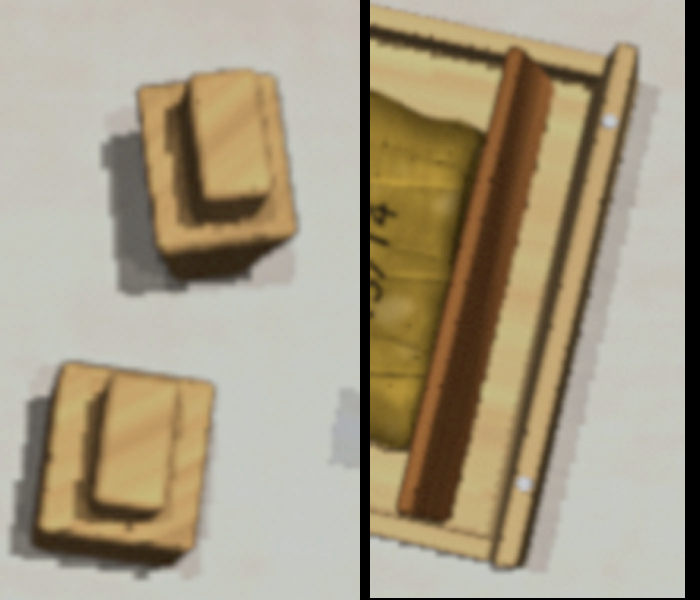

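```bash
cat > m.py <<'E'
from h import *
s=snap('top');r=lambda p,f,o:(np.array(p,float)+.5)/f-.5+o
def ang(a,b):d=b-a;return np.degrees(np.arctan2(d[1],d[0]))
L=lambda p,z:onz(s,r(p,4,[340,110]),z)[:,:2]
R=lambda p,z:onz(s,r(np.array(p)-[370,0],3.15,[225,135]),z)[:,:2]
def quad(q):
    print(np.round(q,1).tolist(),'c',q.mean(0).round(1),'sides',[round(float(np.linalg.norm(q[i]-q[(i+1)%4])),1) for i in range(4)],'ang',[round(ang(*x),1) for x in((q[0],q[3]),(q[1],q[2]))])
quad(L([(190,73),(256,70),(270,193),(203,200)],96))
quad(L([(138,90),(278,72),(298,235),(160,250)],60))
quad(L([(109,375),(178,377),(167,510),(95,500)],96))
w=R([(612,47),(493,560)],63);b=R([(521,50),(413,516)],63);o=R([(636,47),(520,566)],63)
for q in(w,b,o):print(np.round(q,1).tolist(),round(ang(*q),1))
u=(w[0]-w[1])/np.linalg.norm(w[0]-w[1]);n=np.array([-u[1],u[0]])
print('u',u,'gap',[(p-w[0])@n for p in b],'len',np.linalg.norm(w[0]-w[1]))
m=(w[0]+w[1])/2
g=((b-w[0])@n).mean()
print('wallmid',m,'gap top centre',m+n*g/2,'goal',m+n*(g/2+4))
E
python3 m.py
```

```text
[[684.1, -167.0], [685.6, -189.0], [643.6, -193.1], [640.8, -170.8]] c [ 663.5 -180. ] sides [22.1, 42.2, 22.4, 43.5] ang [np.float64(-174.9), np.float64(-174.5)]
[[688.6, -153.1], [696.1, -202.0], [638.0, -208.1], [632.0, -160.4]] c [ 663.7 -180.9] sides [49.5, 58.4, 48.1, 57.1] ang [np.float64(-172.7), np.float64(-174.0)]
[[582.0, -139.7], [581.6, -162.2], [538.0, -158.4], [541.0, -135.1]] c [ 560.6 -148.9] sides [22.5, 43.8, 23.5, 41.2] ang [np.float64(173.6), np.float64(175.1)]
[[661.6, -53.0], [439.7, -5.5]] 167.9
[[660.0, -13.5], [457.9, 28.7]] 168.2
[[661.7, -63.5], [437.4, -16.9]] 168.3
u [ 0.97781349 -0.2094774 ] gap [np.float64(38.322555654099034), np.float64(37.233769745587566)] len 226.91168882238685
wallmid [550.68223301 -29.26474829] gap top centre [554.63906861 -10.79474974] goal [555.4769782   -6.88349578]
```

Request:
{"method": "drive_tool", "body": {
  "deltas": [
    [-1, [-2.75, -2.41, 0], [0, 0, 0]],
    [-1, [-2.75, -2.41, 0], [0, 0, 0]],
    [-1, [-2.75, -2.41, 0], [0, 0, 0]],
    [-1, [-2.75, -2.41, 0], [0, 0, 0]],
    [-1, [-2.75, -2.41, 0], [0, 0, 0]],
    [-1, [-2.75, -2.41, 0], [0, 0, 0]],
    [-1, [-2.75, -2.41, 0], [0, 0, 0]],
    [-1, [-2.75, -2.41, 0], [0, 0, 0]],
    [-1, [-2.75, -2.41, 0], [0, 0, 0]],
    [-1, [-2.75, -2.41, 0], [0, 0, 0]]
  ],
  "grip_force": 40
}}

```text
time_s: 0.98
tcp_pos: [359.0, 273.9, 222.6]
tool_rot: [-180.0, -0.0, 165.0]
force: [0.4, 1.0, 0.8]
finger_gap: 88.1
finger_force: 0.0
```

Request:
{"method": "drive_tool", "body": {
  "deltas": [
    [-1, [-2.75, -2.41, 0], [0, 0, 0]],
    [-1, [-2.75, -2.41, 0], [0, 0, 0]],
    [-1, [-2.75, -2.41, 0], [0, 0, 0]],
    [-1, [-2.75, -2.41, 0], [0, 0, 0]],
    [-1, [-2.75, -2.41, 0], [0, 0, 0]],
    [-1, [-2.75, -2.41, 0], [0, 0, 0]],
    [-1, [-2.75, -2.41, 0], [0, 0, 0]],
    [-1, [-2.75, -2.41, 0], [0, 0, 0]],
    [-1, [-2.75, -2.41, 0], [0, 0, 0]],
    [-1, [-2.75, -2.41, 0], [0, 0, 0]]
  ]
}}

```text
time_s: 1.82
tcp_pos: [562.3, -30.1, 222.4]
tool_rot: [-180.0, -0.0, 165.0]
force: [1.0, 0.3, -0.1]
finger_gap: 88.1
finger_force: 0.0
```

Request:
{"method": "drive_tool", "body": {
  "deltas": [
    [-1, [-2.75, -2.41, 0], [0, 0, 0]],
    [-1, [-2.75, -2.41, 0], [0, 0, 0]],
    [-1, [-2.75, -2.41, 0], [0, 0, 0]],
    [-1, [-2.75, -2.41, 0], [0, 0, 0]],
    [-1, [-2.75, -2.41, 0], [0, 0, 0]],
    [-1, [0, 0, 0], [0, 0, -6.8]],
    [-1, [0, 0, 0], [0, 0, -6.8]],
    [-1, [0, 0, 0], [0, 0, -6.8]],
    [-1, [0, 0, 0], [0, 0, 0]],
    [-1, [0, 0, 0], [0, 0, 0]]
  ]
}}

```text
time_s: 2.65
tcp_pos: [663.2, -180.3, 222.2]
tool_rot: [180.0, -0.0, -174.8]
force: [-0.1, -0.1, -0.0]
finger_gap: 88.1
finger_force: 0.0
```

Request:
{"method": "drive_tool", "body": {
  "deltas": [
    [-1, [0, 0, 2.6], [0, 0, 0]],
    [-1, [0, 0, 2.6], [0, 0, 0]],
    [-1, [0, 0, 2.6], [0, 0, 0]],
    [-1, [0, 0, 2.6], [0, 0, 0]],
    [-1, [0, 0, 2.6], [0, 0, 0]],
    [-1, [0, 0, 1.3], [0, 0, 0]],
    [-1, [0, 0, 1.2], [0, 0, 0]],
    [-1, [0, 0, 0], [0, 0, 0]],
    [-1, [0, 0, 0], [0, 0, 0]],
    [1, [0, 0, 0], [0, 0, 0]]
  ]
}}

```text
time_s: 3.48
tcp_pos: [664.6, -180.8, 69.2]
tool_rot: [-179.9, 0.1, -174.6]
force: [-0.3, 0.2, 0.1]
finger_gap: 84.2
finger_force: 0.0
```

Request:
{"method": "drive_tool", "body": {
  "deltas": [
    [1, [0, 0, 0], [0, 0, 0]],
    [1, [0, 0, 0], [0, 0, 0]],
    [1, [0, 0, 0], [0, 0, 0]],
    [1, [0, 0, 0], [0, 0, 0]],
    [1, [0, 0, 0], [0, 0, 0]],
    [1, [0, 0, 0], [0, 0, 0]],
    [1, [0, 0, 0], [0, 0, 0]],
    [1, [0, 0, 0], [0, 0, 0]],
    [1, [0, 0, 0], [0, 0, 0]],
    [1, [0, 0, 0], [0, 0, 0]]
  ],
  "grip_force": 50
}}

```text
time_s: 4.32
tcp_pos: [663.3, -180.4, 67.6]
tool_rot: [-180.0, -0.0, -174.6]
force: [-0.6, -0.4, 0.5]
finger_gap: 23.8
finger_force: 49.9
```

Request:
{"method": "drive_tool", "body": {
  "deltas": [
    [1, [0, 0, -1], [0, 0, 0]],
    [1, [0, 0, -1.5], [0, 0, 0]],
    [1, [0, 0, -1.5], [0, 0, 0]],
    [1, [0, 0, -1.5], [0, 0, 0]],
    [1, [0, 0, -1.5], [0, 0, 0]],
    [1, [0, 0, -1.5], [0, 0, 0]],
    [1, [0, 0, -1.5], [0, 0, 0]],
    [1, [0, 0, -1], [0, 0, 0]],
    [1, [0, 0, 0], [0, 0, 0]],
    [1, [0, 0, 0], [0, 0, 0]]
  ]
}}

```text
time_s: 5.15
tcp_pos: [663.7, -180.5, 178.3]
tool_rot: [-180.0, 0.1, -174.6]
force: [-0.0, -0.9, -1.7]
finger_gap: 24.0
finger_force: 49.9
```

Run:
```python
from h import *
snap('scene','scene1.png');s=ctrl.sense();print(s['tcp_pos'],s['tool_rot'],s['finger_gap'],s['force'])
```

```text
[ 663.05216963 -180.23950824  177.27432797] [ 1.79988085e+02 -3.43230224e-02 -1.74601924e+02] 23.445185559076926 [-1.35143673 -0.60845196 -1.16225896]
```

View pics/scene1.png

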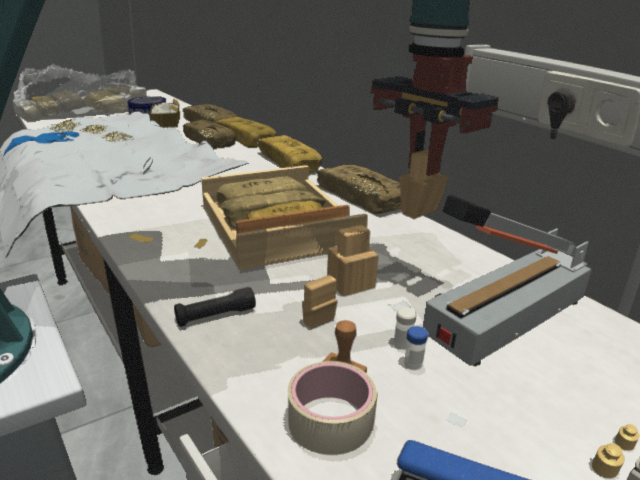

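The wedge is held upright at (425,185) and both bystanders are unmoved. Carrying it over the gap.

Request:
{"method": "drive_tool", "body": {
  "deltas": [
    [1, [0.52, 1.0, 0], [0, 0, 0]],
    [1, [0.92, 1.8, 0], [0, 0, 0]],
    [1, [1.04, 2.01, 0], [0, 0, 0]],
    [1, [1.15, 2.24, 0], [0, 0, 0]],
    [1, [1.15, 2.24, 0], [0, 0, 0]],
    [1, [1.15, 2.24, 0], [0, 0, 0]],
    [1, [1.15, 2.24, 0], [0, 0, 0]],
    [1, [1.15, 2.24, 0], [0, 0, 0]],
    [1, [0.6, 1.2, 0], [0, 0, 0]],
    [1, [0.4, 0.7, 0], [0, 0, 0]]
  ]
}}

```text
time_s: 6.03
tcp_pos: [552.5, -8.9, 176.9]
tool_rot: [180.0, -0.1, -174.5]
force: [0.2, 0.1, -1.7]
finger_gap: 23.7
finger_force: 49.9
```

Request:
{"method": "drive_tool", "body": {
  "deltas": [
    [1, [0, 0, 0], [0, 0, 4]],
    [1, [0, 0, 0], [0, 0, 5]],
    [1, [0, 0, 0], [0, 0, 5]],
    [1, [0, 0, 0], [0, 0, 3.4]],
    [1, [0, 0, 1], [0, 0, 0]],
    [1, [0, 0, 1], [0, 0, 0]],
    [1, [0, 0, 0], [0, 0, 0]],
    [1, [0, 0, 0], [0, 0, 0]],
    [1, [0, 0, 0], [0, 0, 0]],
    [1, [0, 0, 0], [0, 0, 0]]
  ]
}}

```text
time_s: 6.87
tcp_pos: [554.9, -10.9, 157.7]
tool_rot: [-180.0, 0.0, 168.0]
force: [0.1, -1.1, -1.9]
finger_gap: 23.7
finger_force: 49.9
```

Run:
```python
from h import *
a=snap('scene');t=snap('top');s=ctrl.sense();print(s['tcp_pos'],s['tool_rot'],s['force'])
c=np.zeros((600,800,3),np.uint8)
c[:,:400]=cv2.resize(a['img'][130:280,250:350],(400,600));c[:,400:]=cv2.resize(t['img'][100:325,215:365],(400,600))
cv2.imwrite('pics/c2.png',cv2.convertScaleAbs(c,alpha=1.5))
```

```text
[554.95958385 -10.82944457 157.94473368] [-1.79996533e+02  3.52229525e-02  1.68013658e+02] [ 0.21662424 -0.02246026 -1.62350057]
```

View pics/c2.png

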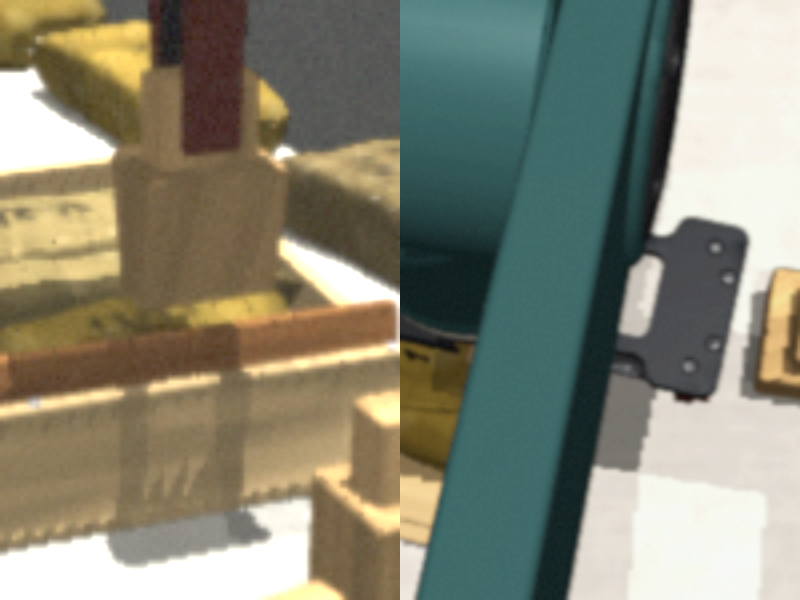

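The scene crop shows the wedge upright over the tray end. The top camera is blocked by the arm, so I'll lower in stages and watch the force.

Request:
{"method": "drive_tool", "body": {
  "deltas": [
    [1, [0, 0, 0.8], [0, 0, 0]],
    [1, [0, 0, 0.8], [0, 0, 0]],
    [1, [0, 0, 0.6], [0, 0, 0]],
    [1, [0, 0, 0.5], [0, 0, 0]],
    [1, [0, 0, 0.5], [0, 0, 0]],
    [1, [0, 0, 0.5], [0, 0, 0]],
    [1, [0, 0, 0.5], [0, 0, 0]],
    [1, [0, 0, 0.4], [0, 0, 0]],
    [1, [0, 0, 0], [0, 0, 0]],
    [1, [0, 0, 0], [0, 0, 0]]
  ]
}}

```text
time_s: 7.8
tcp_pos: [554.5, -10.8, 111.4]
tool_rot: [-180.0, -0.0, 168.0]
force: [0.2, 0.0, -0.8]
finger_gap: 23.6
finger_force: 49.9
```

Run:
```python
from h import *
a=snap('scene');s=ctrl.sense();print(s['tcp_pos'],s['tool_rot'],s['force'],s['torque'])
cv2.imwrite('pics/c3.png',cv2.convertScaleAbs(cv2.resize(a['img'][120:270,200:400],(800,600)),alpha=1.4))
```

```text
[554.76948461 -10.78766947 111.69801794] [-1.79992926e+02  2.36225329e-03  1.68001133e+02] [ 0.49962828 -0.51055016 -0.87669836] [-0.00871723  0.01050948 -0.03822173]
```

View pics/c3.png

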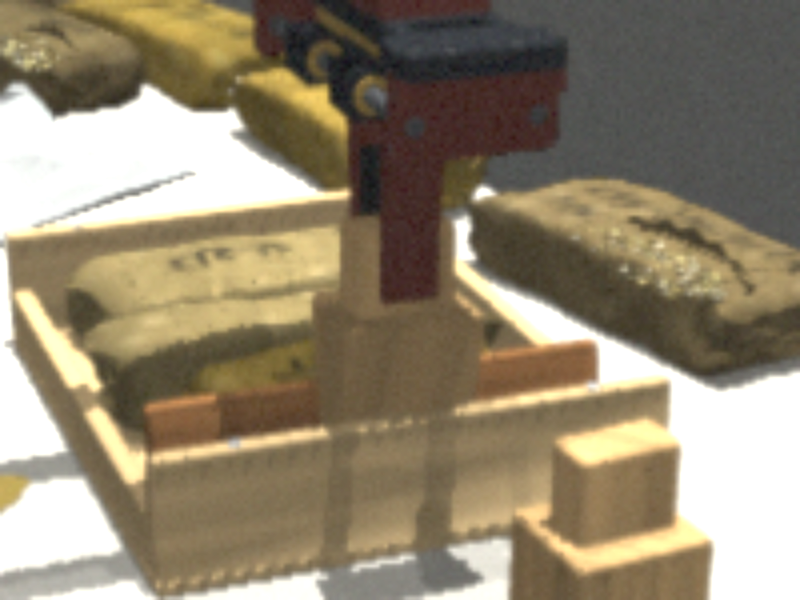

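The foot is in the gap between board and wall, mid-width. Now pressing in small steps, following the wall's slope.

Request:
{"method": "drive_tool", "body": {
  "deltas": [
    [1, [0, 0, 0.4], [0, 0, 0]],
    [1, [0, 0, 0.3], [0, 0, 0]],
    [1, [0, 0, 0.2], [0, 0, 0]],
    [1, [0, 0, 0.1], [0, 0, 0]],
    [1, [0, 0.02, 0.1], [0, 0, 0]],
    [1, [0, 0.02, 0.1], [0, 0, 0]],
    [1, [0, 0.02, 0.1], [0, 0, 0]],
    [1, [0, 0.02, 0.1], [0, 0, 0]],
    [1, [0, 0.02, 0.1], [0, 0, 0]],
    [1, [0, 0, 0], [0, 0, 0]]
  ],
  "grip_force": 60
}}

```text
time_s: 8.68
tcp_pos: [555.0, -9.9, 96.6]
tool_rot: [-180.0, 0.0, 168.0]
force: [0.4, -1.7, -1.2]
finger_gap: 23.4
finger_force: 59.9
```

Request:
{"method": "drive_tool", "body": {
  "deltas": [
    [1, [0, 0.02, 0.1], [0, 0, 0]],
    [1, [0, 0.02, 0.1], [0, 0, 0]],
    [1, [0, 0.02, 0.1], [0, 0, 0]],
    [1, [0, 0.02, 0.1], [0, 0, 0]],
    [1, [0, 0.02, 0.1], [0, 0, 0]],
    [1, [0, 0.02, 0.1], [0, 0, 0]],
    [1, [0, 0.02, 0.1], [0, 0, 0]],
    [1, [0, 0.02, 0.1], [0, 0, 0]],
    [1, [0, 0, 0], [0, 0, 0]],
    [1, [0, 0, 0], [0, 0, 0]]
  ]
}}

```text
time_s: 9.52
tcp_pos: [555.4, -8.6, 88.6]
tool_rot: [-180.0, 0.0, 168.0]
force: [-0.8, -4.8, 2.0]
finger_gap: 23.6
finger_force: 59.9
```

Request:
{"method": "drive_tool", "body": {
  "deltas": [
    [1, [0, 0.02, 0.1], [0, 0, 0]],
    [1, [0, 0.02, 0.1], [0, 0, 0]],
    [1, [0, 0.02, 0.1], [0, 0, 0]],
    [1, [0, 0.02, 0.1], [0, 0, 0]],
    [1, [0, 0.02, 0.1], [0, 0, 0]],
    [1, [0, 0.02, 0.1], [0, 0, 0]],
    [1, [0, 0, 0.1], [0, 0, 0]],
    [1, [0, 0, 0], [0, 0, 0]],
    [1, [0, 0, 0], [0, 0, 0]],
    [1, [0, 0, 0], [0, 0, 0]]
  ]
}}

```text
time_s: 10.35
tcp_pos: [555.9, -7.8, 82.1]
tool_rot: [-179.9, 0.1, 168.0]
force: [-2.4, -6.3, 5.9]
finger_gap: 23.5
finger_force: 60.0
```

Request:
{"method": "drive_tool", "body": {
  "deltas": [
    [1, [0, 0, 0.1], [0, 0, 0]],
    [1, [0, 0, 0.1], [0, 0, 0]],
    [1, [0, 0, 0], [0, 0, 0]],
    [1, [0, 0, 0], [0, 0, 0]],
    [1, [0, 0, 0], [0, 0, 0]],
    [1, [0, 0, 0.1], [0, 0, 0]],
    [1, [0, 0, 0], [0, 0, 0]],
    [1, [0, 0, 0], [0, 0, 0]],
    [1, [0, 0, 0], [0, 0, 0]],
    [1, [0, 0, 0], [0, 0, 0]]
  ]
}}

```text
time_s: 11.18
tcp_pos: [556.3, -7.7, 80.7]
tool_rot: [-180.0, 0.1, 167.9]
force: [-4.1, -5.3, 19.8]
finger_gap: 23.6
finger_force: 60.0
```

Request:
{"method": "drive_tool", "body": {
  "deltas": [
    [1, [0, 0, 0.05], [0, 0, 0]],
    [1, [0, 0, 0], [0, 0, 0]],
    [1, [0, 0, 0.05], [0, 0, 0]],
    [1, [0, 0, 0], [0, 0, 0]],
    [1, [0, 0, 0], [0, 0, 0]],
    [1, [0, 0, 0], [0, 0, 0]],
    [1, [0, 0, 0], [0, 0, 0]],
    [1, [0, 0, 0], [0, 0, 0]],
    [1, [0, 0, 0], [0, 0, 0]],
    [1, [0, 0, 0], [0, 0, 0]]
  ]
}}

```text
time_s: 12.02
tcp_pos: [556.3, -7.7, 80.4]
tool_rot: [-180.0, 0.1, 167.9]
force: [-6.6, -6.2, 26.4]
finger_gap: 23.9
finger_force: 60.1
```

Run:
```python
from h import *
a=snap('scene');s=ctrl.sense();print(s['tcp_pos'],s['tool_rot'],s['force'],s['torque'])
cv2.imwrite('pics/c4.png',cv2.convertScaleAbs(cv2.resize(a['img'][120:270,200:400],(800,600)),alpha=1.4))
```

```text
[556.34562035  -7.68742243  80.45090841] [-1.79975222e+02  1.43013265e-01  1.67932246e+02] [-6.5555302  -5.0361928  27.29398678] [-1.06549581  1.31290648 -0.7373262 ]
```

View pics/c4.png

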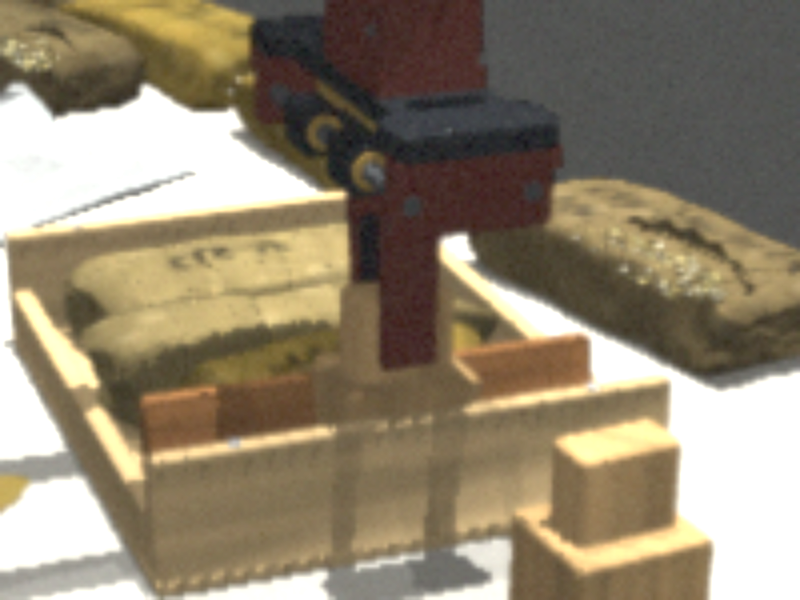

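Seated, with force climbing and no further travel. I'll ease the load, open and rise.

Request:
{"method": "drive_tool", "body": {
  "deltas": [
    [1, [0, 0, -0.1], [0, 0, 0]],
    [1, [0, 0, -0.1], [0, 0, 0]],
    [1, [0, 0, 0], [0, 0, 0]],
    [-1, [0, 0, 0], [0, 0, 0]],
    [-1, [0, 0, 0], [0, 0, 0]],
    [-1, [0, 0, 0], [0, 0, 0]],
    [-1, [0, 0, 0], [0, 0, 0]],
    [-1, [0, 0, 0], [0, 0, 0]],
    [-1, [0, 0, 0], [0, 0, 0]],
    [-1, [0, 0, 0], [0, 0, 0]]
  ]
}}

```text
time_s: 12.9
tcp_pos: [555.4, -6.9, 79.5]
tool_rot: [180.0, -0.0, 168.0]
force: [0.6, 0.0, -0.6]
finger_gap: 67.0
finger_force: 0.0
```

Request:
{"method": "drive_tool", "body": {
  "deltas": [
    [-1, [0, 0, 0], [0, 0, 0]],
    [-1, [0, 0, 0], [0, 0, 0]],
    [-1, [0, 0, 0], [0, 0, 0]],
    [-1, [0, 0, -1], [0, 0, 0]],
    [-1, [0, 0, -2], [0, 0, 0]],
    [-1, [0, 0, -2], [0, 0, 0]],
    [-1, [0, 0, -2], [0, 0, 0]],
    [-1, [0, 0, -2], [0, 0, 0]],
    [-1, [0, 0, -2], [0, 0, 0]],
    [-1, [0, 0, -1], [0, 0, 0]]
  ]
}}

```text
time_s: 13.73
tcp_pos: [556.8, -7.2, 202.9]
tool_rot: [180.0, 0.2, 168.0]
force: [1.1, -0.3, -0.0]
finger_gap: 87.7
finger_force: 0.0
```

Request:
{"method": "drive_tool", "body": {
  "deltas": [
    [-1, [-3.5, 0, 0], [0, 0, 0]],
    [-1, [0, 3.5, 0], [0, 0, 0]],
    [-1, [0, 3.5, 0], [0, 0, 0]],
    [-1, [0, 3.5, 0], [0, 0, 0]],
    [-1, [0, 3.5, 0], [0, 0, 0]],
    [-1, [0, 3.5, 0], [0, 0, 0]],
    [-1, [0, 3.5, 0], [0, 0, 0]],
    [-1, [0, 3.5, 0], [0, 0, 0]],
    [-1, [0, 0, 0], [0, 0, 0]],
    [-1, [0, 0, 0], [0, 0, 0]]
  ]
}}

```text
time_s: 14.57
tcp_pos: [640.4, 227.0, 199.3]
tool_rot: [-180.0, -0.0, 168.2]
force: [0.3, -0.6, 0.2]
finger_gap: 87.9
finger_force: 0.0
```

Run:
```python
from h import *
a=snap('scene','s5.png');t=snap('top','t5.png')
c=np.zeros((600,800,3),np.uint8)
c[:,:400]=cv2.resize(a['img'][130:280,280:380],(400,600),interpolation=cv2.INTER_CUBIC);c[:,400:]=cv2.resize(t['img'][150:300,225:325],(400,600),interpolation=cv2.INTER_CUBIC)
cv2.imwrite('pics/c5.png',cv2.convertScaleAbs(c,alpha=1.4))
```

```text
(no output)
```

View pics/c5.png

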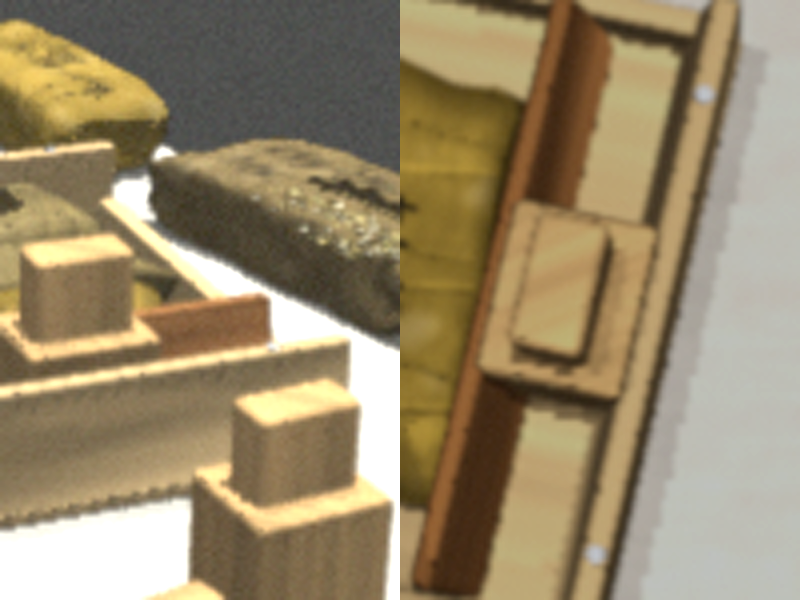

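The wedge is released and upright, square in the gap and against both slopes. I'll triangulate the tab corners to check the height.

Run:
```python
from h import *
a=snap('scene');t=snap('top')
A=(np.array([(33,272),(133,258),(118,235),(22,248)])+.5)/4-.5+[280,130]
B=(np.array([(583,357),(610,228),(537,215),(513,345)])-[400,0]+.5)/4-.5+[225,150]
o1,d1=ray(a,A);o2,d2=ray(t,B);P=[]
for u,v in zip(d1,d2):
    k=np.linalg.lstsq(np.c_[u,-v],o2-o1,rcond=None)[0];p,q=o1+k[0]*u,o2+k[1]*v
    P.append((p+q)/2);print(P[-1].round(1),np.linalg.norm(p-q).round(1))
P=np.array(P);print('centre',P.mean(0).round(1),'foot above floor',P[:,2].mean()-104)
# straight block calib check
A=(np.array([(248,425),(358,402)])+.5)/4-.5+[280,130]
print(onz(a,A,96).round(1)); print(ctrl.sense()['force'])
```

```text
[532.4 -15.6 107. ] 1.7
[574.9 -24.  106.7] 0.4
[580.3  -1.8 108.2] 4.4
[537.7   5.4 109.1] 2.8
centre [556.3  -9.  107.8] foot above floor 3.7607169876226862
[[ 533.5 -155.7   96. ]
 [ 579.6 -162.8   96. ]]
[-0.09613613 -0.11262581  0.02218875]
```

```bash
python3 -c "
from rig import ctrl
print(ctrl.close_job())"
```

```text
the job is handed in; nothing more can be done
None
```

The large wedge is pressed tight into the gap, upright at mid-width with its foot measured about 4–6 mm above the tray floor; it is let go, the bystanders were left alone, and the job was handed in at about 15 s (no verdict returned).

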